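Click the tray's end stop home and lock it

TASK

Secure the row of camera gear on the bamboo tray: with the fingertips, gently push the sliding end stop along its rail towards the row until it clicks into the notch of the steel clip, and then press the round lock button on top of the stop fully down. The stop must still sit in the notch at the end, and the gear is to be left standing where it is, never picked up or bumped.

Things in the scene. Friction and masses are not known exactly. Their poses are not given: they have to be found in the camera images.
- tray: Fixed bamboo tray, 300 (x) x 740 (y) mm, floor 8 mm thick, rim 22 mm high; origin at the centre of its underside, on the work surface. An aluminium rail 20 mm wide, top 20 mm above the work surface, runs along the tray's y at tray x = -85 mm (the robot's side), from tray y = -354 to +110 mm. The gear stands in a row at about tray x = +50 mm.
- stop (a joint): Travel (m) of the sliding end stop along the rail, towards the tray's +y (the row), 0 to 0.28; 0 puts its middle at tray y = -310 mm. It cannot come off the rail; it slides with about 1 N of friction and stays where left. A sprung ball in it rides over the clip: climbing the ramp takes about 8 to 14 N, then the stop jumps some 5 mm ahead by itself into the notch and the push dips to nothing.
- stop_push (a point): Middle of the stop's flat push face, on its end away from the row (tray -y side), on the rail's axis, 45 mm above the work surface. The face is 50 mm wide and spans heights 29 to 60 mm. Axes parallel to the tray's; push along +y.
- stop_index (a point): Middle of the stop, a grey block astride the rail, 50 mm across it and 40 mm along it, top 60 mm above the work surface; this point is on the rail's axis at the rail's top, 20 mm ahead of the push face. A thin steel line on the block's robot side marks it. A 6 mm aluminium fence, 52 mm high, flush with the block's row-side end, reaches 185 mm from the rail's axis across the tray.
- notch (a point): Centre of the clip's notch, on the rail's axis at the height of the rail's top; axes parallel to the tray's. The stop is home when stop_index is level with it along the rail. The ramp begins some 14 mm before it and its crest lies 6 mm before it; the ridge stands 9 mm beyond it: to overrun it takes roughly 15 to 22 N.
- clip: Fixed steel clip, 34 mm along the rail, saddled on it with low feet on both sides; across the rail's top lie a ramp and, beyond it, a ridge, with the notch between, and an upright pointer 20 mm high stands level with the notch, 36 mm from the rail's axis on the robot's side. The stop passes over it. Origin below the notch, on the tray's floor.
- lock (a joint): Travel (m) of the lock button, 0 up (as at the start) to 0.010 fully down, when it still stands 4 mm proud of the block. It takes about 4 N to move, has no spring and stays where it is left; at the bottom it meets a hard end.
- lock_top (a point): Centre of the lock button's flat top, steel, 24 mm across, on the middle of the stop's top face; 74 mm above the work surface when up, 64 mm when down.
- filter_a: Loose polarising filter in a round black shell, 70 mm across, 20 mm high, lying flat in the row; origin at the centre of its underside. Leave it alone.
- filter_b: A second shell like filter_a.
- plate: Loose chrome tripod quick-release plate, 50 x 42 x 12 mm with a short screw on top (22 mm overall); origin at the centre of its underside. Leave it alone.
- blower: Loose orange silicone blower standing nozzle up, 58 mm across, 112 mm high; origin at the centre of its underside. Leave it alone.
- dry_box: Fixed black dry box with a clear swing door, 150 x 120 x 140 mm, at the far (+y) end of the row; origin at the centre of its underside.

How it is judged:
By the outcome, as a careful person would: the job done as asked, in the order asked, and still so for the second after the job is handed in, with the robot touching nothing.
It also fails if it takes over 58 s, if anything falls off the work surface, if the arm or the gripper's body presses on something with over 40 N, if the wrist force passes 120 N, or if a joint passes its speed limit or range.

ROBOT

A 6-joint arm with a two-finger parallel gripper is mounted at the origin on the work surface. World frame = base frame: x ahead of the robot, y to its left, z up, the work surface at z = 0. Lengths are in m, angles in rad, forces in N, time in s.
With the tool pointing down it reaches from about 0.375 to 0.9 m from the base axis. Payload 3.1 kg.
Tool frame: the origin (TCP) lies between the finger pads; the fingertips stand 22 mm ahead of it and the grasp point (between the pads) lies 3 mm ahead of it; z points along the fingers, y is the line along which they close (so a half turn about z gives the same grasp; the last joint's range is limited). The gripper opens to 85 mm and grips with 20 to 120 N. Pads are 22 mm wide; open, the fingers measure 114 mm over their backs; the gripper's body (76 mm by 85 mm) begins 54 mm behind the grasp point. The pads swing forward as they close: fully open they stand 13 mm farther back than shut.
Start: joints at [-1.359, 0.527, 1.433, -0, 1.181, -0.178], TCP at [0.238, -0.578, 0.227] pointing down, gripper open.
Joint ranges: [-3.08, 3.08], [-0.75, 2.2], [0.22, 2.44], [-1.43, 4.57], [0, 2.65], [-2.85, 2.85]. Speed limits (rad/s): [2.79, 2.79, 3.14, 3.14, 3.14, 3.14].

INTERFACE

Orientations are given as a rotation vector (axis times angle).
In Python, from station import readout, vision, finish_job, search_frame, pinpoint gives the robot as it stands.
- The arm moves only by the tool step_arm, never from a script. Its argument "targets" is a list of rows, each an object with "slide": the shift along the tool's x, y, z normalised to -1 to 1, where 1 is 2 cm, a list of three; "delta_rot": the turn, a rotation vector about the tool's x, y, z normalised to -1 to 1, where 1 is 0.1 rad, a list of three; "grip": the opening, from -1 (shut) to 1 (fully open). In form: [{"slide": [dx, dy, dz], "delta_rot": [rx, ry, rz], "grip": grip}, ...]. A call has 1 to 5 rows; each row shifts and turns the commanded pose from where the row before left it, along the tool's axes as they then stand; what a row does not reach is not made up. A row lasts 1/10 s, in which the tool goes at most 50 mm and 8.59 degrees, less where a joint would pass 70% of its speed; a pose out of reach is approached as far as the arm can. A call with a number of a shift or a turn outside -1 to 1 is refused whole. A call with a gripper value outside its range is refused whole. The fingers move at their own pace and stop on an object; "grip_force" is the grip in N (left out, the last holds). Time passes only in rows, so rows that do not move let the fingers close. It gives the time, the measured TCP pose, the force, the opening and the grip force at its end, in the units of the state.
- readout.get_state(): the state, without advancing time (a new reading comes with each control period).
- vision.capture(name): name is "scene" or "side" or "wrist"; returns the picture (384x512x3 uint8, red, green, blue); there is no depth.
- vision.camera_model(name): a dict with "fx", "fy", "cx", "cy" (pixels), "k1" (the pictures are not rectified: a ray, as slopes to the right and down, at radius r is drawn at 1 + k1 r^2 times it, then the intrinsics apply), "eye" and "attitude" of the camera in the world; the wrist camera has in their place "hand_eye" (4x4, takes a point from camera to tool coordinates, whose origin is the TCP and whose axes are the flange's). Camera axes: x right, y down, z forward; pixel columns grow to the right and rows downward; lengths in m; the calibration is good to about 2 mm. A picture is of the moment at which its call begins: read the wrist's pose just before it. camera_model takes no time and is no camera call.
- finish_job(): hands the job in; it is judged then, once.
Trained networks look in the newest picture that a camera, given by its name, has taken for a name from the list of things; names that differ only in an ending like _2 or _b are one class to them, and where a whole thing is asked for, a point or a joint stands for the part that bears it (a point fixed in the world has none). Each returns a list of dicts, best first, with "p" (0 to 1); they miss things now and then, are a little off and sometimes report something else, mostly with a low value. They report only what shows in the picture. A call takes as long as a camera call.
- search_frame(camera, query): "xyz" ([x, y, z] in m, in world coordinates, good to about 4 mm: the middle of the surface that is visible of it).
- pinpoint(camera, query): "xyz" ([x, y, z] in m, in world coordinates, good to about 4 mm: a listed point, or the origin of a listed thing).
The state is a dict: "time_s": time; "joint_positions": joint angles; "joint_vel": joint speeds; "effort": joint torques, N m; "position": TCP position; "tcp_rot": TCP orientation; "ft_force": force on the tool from outside, world axes, zero at the start; "torque": the same for the moment, N m; "grip_width": finger opening in m; "gripper_force": force on a finger pad.
Only numpy, scipy, OpenCV 4.12 (cv2) and the standard library are available. Lean on these libraries where they do the work, as an engineer would, in place of code of your own. Each camera call takes 0.05 s, during which the arm holds its last target. There are 200 camera calls.

## Working session

There is one attempt and no reset: what is moved stays moved. The work goes in short steps, Python scripts to look and compute and a tool call to move; the robot and the scene stay as the last step left them, time stands still between calls to the robot, and variables do not carry over. Pictures are saved under pics/ and viewed, at most 10 in all, crops included, and the job is handed in when it is done.

Besides the shell and the picture viewer there is one more tool, called after "Emit:" as a command line: name --argument value ..., lists and objects as JSON in quotes. step_arm: Moves the arm, as the interface text tells. Its arguments: {"type":"object","properties":{"targets":{"type":"array","items":{"type":"object","properties":{"slide":{"type":"array","items":{"type":"number","minimum":-1,"maximum":1}},"delta_rot":{"type":"array","items":{"type":"number","minimum":-1,"maximum":1}},"grip":{"type":"number"}}}},"grip_force":{"type":"number"}},"required":["targets"]}

```bash
mkdir -p pics; cat > h.py <<'E'
import numpy as np, cv2
from scipy.spatial.transform import Rotation as R
from station import readout, vision, finish_job, search_frame, pinpoint
np.set_printoptions(precision=4,suppress=True)
def snap(cam,fn=None):
    im=vision.capture(cam)
    if fn: cv2.imwrite('pics/'+fn,im[:,:,::-1])
    return im
def pp(cam,qs):
    for q in qs:
        r=pinpoint(cam,q); print(cam,q,[(np.array(d['xyz']).round(4).tolist(),round(d['p'],2)) for d in r[:2]])
E
python3 - <<'E'
from h import *
s=readout.get_state(); print(s['time_s'],s['position'],s['tcp_rot'],R.from_rotvec(s['tcp_rot']).as_matrix(),s['ft_force'],s['grip_width'])
a=snap('scene');b=snap('side')
cv2.imwrite('pics/a.png',np.hstack([a,b])[:,:,::-1][:, :])
cv2.imwrite('pics/a.png',cv2.resize(np.vstack([a,b])[:,:,::-1],(400,600)))
cv2.imwrite('pics/scene.png',a[:,:,::-1]);cv2.imwrite('pics/side.png',b[:,:,::-1])
for c in('scene','side'): 
    pp(c,['stop_push','lock_top','notch','stop_index','tray','blower'])
    m=vision.camera_model(c); print(m)
E
```

```text
0.0 [ 0.2374 -0.5774  0.226 ] [-3.08  -0.608  0.   ] [[ 0.925   0.38   -0.0005]
 [ 0.38   -0.925   0.0021]
 [ 0.0004 -0.0021 -1.    ]] [ 0.6033 -0.0425 -0.1709] 0.08542449420636422
scene stop_push [([0.5286, -0.223, 0.0465], 0.65)]
scene lock_top [([0.5321, -0.207, 0.0698], 0.56)]
scene notch [([0.5194, -0.0743, 0.0235], 0.46)]
scene stop_index [([0.5236, -0.2065, 0.0223], 0.96)]
scene tray [([0.5907, 0.1072, 0.0033], 0.96)]
scene blower [([0.6259, 0.2365, 0.0075], 0.85)]
{'fx': 387.04219656051606, 'fy': 387.04219656051606, 'cx': 253.7892866898809, 'cy': 190.42306607729233, 'k1': -0.11094055395917553, 'eye': array([1.1324, 0.4998, 0.9249]), 'attitude': array([-1.3053, -2.3667,  0.8464])}
side stop_push [([0.5286, -0.2244, 0.0481], 0.56)]
side lock_top [([0.529, -0.2012, 0.0742], 0.64)]
side notch [([0.518, -0.0739, 0.0172], 0.8)]
side stop_index [([0.5257, -0.2031, 0.0233], 0.6), ([0.6334, 0.0904, 0.0097], 0.41)]
side tray [([0.5859, 0.1062, 0.0015], 0.89)]
side blower [([0.6285, 0.2433, 0.0085], 0.85)]
{'fx': 364.5661420718723, 'fy': 364.5661420718723, 'cx': 251.19753427091112, 'cy': 194.59305493666312, 'k1': -0.010524027353718834, 'eye': array([ 0.378 , -0.4873,  0.4991]), 'attitude': array([-2.1535,  0.2911, -0.1704])}
```

View pics/scene.png

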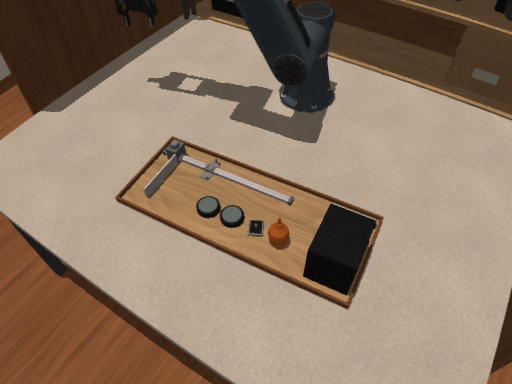

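View pics/side.png

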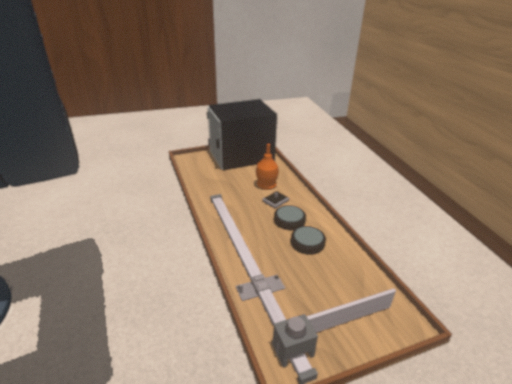

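The scene view shows the stop at about (175,148), the clip at (210,168) and the filters from (208,206). The side view shows the stop at (295,340) and the clip at (260,287). Both agree with the networks. The rail is yawed about 4–5°. I'll move to a hover behind the stop.

Emit:
step_arm --targets '[{"slide": [0.97,-0.43,0],"delta_rot": [0,0,0],"grip": -1},{"slide": [0.97,-0.43,0],"delta_rot": [0,0,0],"grip": -1},{"slide": [0.97,-0.43,0],"delta_rot": [0,0,0],"grip": -1},{"slide": [0.97,-0.43,0],"delta_rot": [0,0,0],"grip": -1},{"slide": [0.97,-0.43,0],"delta_rot": [0,0,0],"grip": -1}]' --grip_force 40

```text
time_s: 1.2
position: [0.3126, -0.499, 0.2271]
tcp_rot: [-3.081, -0.61, -0.001]
ft_force: [0.4, 1.0, 0.0]
grip_width: 0.0123
gripper_force: 0.0
```

Emit:
step_arm --targets '[{"slide": [0.97,-0.43,0],"delta_rot": [0,0,0],"grip": -1},{"slide": [0.97,-0.43,0],"delta_rot": [0,0,0],"grip": -1},{"slide": [0.97,-0.43,0],"delta_rot": [0,0,0],"grip": -1},{"slide": [0.97,-0.43,0],"delta_rot": [0,0,0],"grip": -1},{"slide": [0.97,-0.43,0],"delta_rot": [0,0,0],"grip": -1}]'

```text
time_s: 1.7
position: [0.3857, -0.4221, 0.2271]
tcp_rot: [-3.081, -0.611, -0.0]
ft_force: [-0.1, 0.4, 1.1]
grip_width: 0.0
gripper_force: 0.0
```

Emit:
step_arm --targets '[{"slide": [0.97,-0.43,0],"delta_rot": [0,0,0],"grip": -1},{"slide": [0.97,-0.43,0],"delta_rot": [0,0,0],"grip": -1},{"slide": [0.97,-0.43,0],"delta_rot": [0,0,0],"grip": -1},{"slide": [0.97,-0.43,0],"delta_rot": [0,0,0],"grip": -1},{"slide": [0.97,-0.43,0],"delta_rot": [0,0,0],"grip": -1}]'

```text
time_s: 2.2
position: [0.4587, -0.3453, 0.2271]
tcp_rot: [-3.081, -0.611, -0.0]
ft_force: [0.5, -0.2, -0.3]
grip_width: 0.0004
gripper_force: 0.0
```

Emit:
step_arm --targets '[{"slide": [0.97,-0.43,0],"delta_rot": [0,0,0],"grip": -1},{"slide": [0.97,-0.43,0],"delta_rot": [0,0,0],"grip": -1},{"slide": [0.97,-0.43,0],"delta_rot": [0,0,0],"grip": -1},{"slide": [0.97,-0.43,0],"delta_rot": [0,0,0],"grip": -1},{"slide": [0.97,-0.43,0],"delta_rot": [0,0,0],"grip": -1}]'

```text
time_s: 2.7
position: [0.5317, -0.2686, 0.2271]
tcp_rot: [-3.081, -0.611, 0.0]
ft_force: [-0.1, 0.5, -0.2]
grip_width: 0.0
gripper_force: 0.0
```

Emit:
step_arm --targets '[{"slide": [0,0,0],"delta_rot": [0,0,-1],"grip": -1},{"slide": [0,0,0],"delta_rot": [0,0,-1],"grip": -1},{"slide": [0,0,0],"delta_rot": [0,0,-1],"grip": -1},{"slide": [0,0,0],"delta_rot": [0,0,-1],"grip": -1},{"slide": [0,0,0],"delta_rot": [0,0,-1],"grip": -1}]'

```text
time_s: 3.2
position: [0.5311, -0.2692, 0.2271]
tcp_rot: [-2.831, -1.36, -0.0]
ft_force: [0.3, -0.2, -0.7]
grip_width: 0.0001
gripper_force: 0.0
```

Emit:
step_arm --targets '[{"slide": [0,0,0],"delta_rot": [0,0,-1],"grip": -1},{"slide": [0,0,0],"delta_rot": [0,0,-1],"grip": -1},{"slide": [0,0,0],"delta_rot": [0,0,-1],"grip": -1},{"slide": [0,0,0],"delta_rot": [0,0,-1],"grip": -1},{"slide": [0,0,0],"delta_rot": [0,0,-1],"grip": -1}]'

```text
time_s: 3.7
position: [0.5311, -0.2693, 0.2271]
tcp_rot: [-2.407, -2.018, -0.0]
ft_force: [0.4, 1.0, 0.8]
grip_width: -0.0003
gripper_force: 0.0
```

Emit:
step_arm --targets '[{"slide": [0,0,0],"delta_rot": [0,0,-1],"grip": -1},{"slide": [0,0,0],"delta_rot": [0,0,-1],"grip": -1},{"slide": [0,0,0],"delta_rot": [0,0,-0.6],"grip": -1},{"slide": [0,0,0],"delta_rot": [0,0,0],"grip": -1},{"slide": [0,0,0],"delta_rot": [0,0,0],"grip": -1}]'

```text
time_s: 4.2
position: [0.5311, -0.2701, 0.2271]
tcp_rot: [-2.132, -2.307, -0.0]
ft_force: [-0.1, -0.6, 1.1]
grip_width: -0.0
gripper_force: 0.0
```

```bash
python3 - <<'E'
from h import *
s=readout.get_state(); print(s['time_s'],s['position'],R.from_rotvec(s['tcp_rot']).as_matrix(),s['ft_force'],s['grip_width'])
a=snap('wrist','w1.png');pp('wrist',['stop_push','lock_top','notch','stop_index','filter_a'])
snap('scene');pp('scene',['stop_push','lock_top','notch','stop_index','dry_box','clip','tray'])
snap('side');pp('side',['stop_push','lock_top','notch','stop_index','dry_box','clip','tray'])
print(vision.camera_model('wrist'))
E
```

```text
4.2 [ 0.5311 -0.2701  0.2271] [[-0.0789  0.9969 -0.0003]
 [ 0.9969  0.0789  0.0005]
 [ 0.0005 -0.0002 -1.    ]] [-0.1409 -0.6409  1.0984] -2.487415633832625e-05
wrist stop_push [([0.5263, -0.2248, 0.0434], 0.87)]
wrist lock_top [([0.5309, -0.2052, 0.0755], 0.88)]
wrist notch []
wrist stop_index [([0.5284, -0.204, 0.0776], 0.72)]
wrist filter_a []
scene stop_push [([0.528, -0.2218, 0.0464], 0.57)]
scene lock_top [([0.5327, -0.2052, 0.0722], 0.54), ([0.6313, 0.1717, 0.0092], 0.27)]
scene notch [([0.5127, -0.0737, 0.0238], 0.69), ([0.6099, 0.4035, 0.0088], 0.54)]
scene stop_index [([0.5228, -0.2053, 0.0211], 0.55)]
scene dry_box [([0.6081, 0.4033, 0.0073], 0.8)]
scene clip [([0.5203, -0.0758, 0.0057], 0.71)]
scene tray [([0.5914, 0.1042, 0.0], 0.9), ([0.6279, 0.1724, 0.0133], 0.55)]
side stop_push [([0.531, -0.2243, 0.0516], 0.9)]
side lock_top [([0.5278, -0.2028, 0.0736], 0.6)]
side notch [([0.5171, -0.0707, 0.0204], 0.91)]
side stop_index []
side dry_box [([0.6066, 0.4034, 0.0045], 0.92), ([0.6451, 0.0093, 0.0105], 0.33)]
side clip [([0.5178, -0.0759, 0.0116], 0.66)]
side tray [([0.5866, 0.103, 0.0007], 0.88)]
{'fx': 310.103862304517, 'fy': 310.103862304517, 'cx': 254.07624395776384, 'cy': 194.61029734243874, 'k1': -0.05540668344107364, 'hand_eye': array([[ 0.0001, -0.954 , -0.2996,  0.0768],
       [ 1.    ,  0.0001,  0.    , -0.0006],
       [ 0.    , -0.2996,  0.954 , -0.1472],
       [ 0.    ,  0.    ,  0.    ,  1.    ]])}
```

View pics/w1.png

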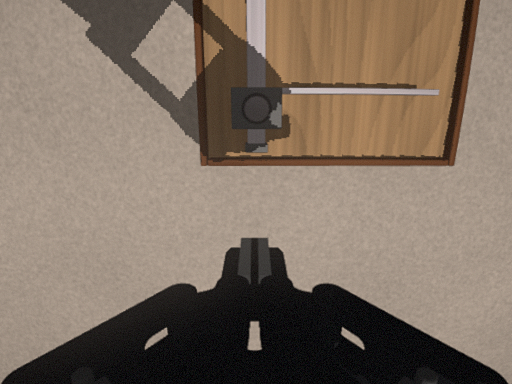

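The wrist view shows the stop's button at (257,107). The tray's end edge is level at row 160, so the tool yaw of 4.5° matches the tray. Face at about (0.529,-0.224), notch at about (0.517,-0.074). Next I descend behind the face and approach.

Emit:
step_arm --targets '[{"slide": [0,0,0.92],"delta_rot": [0,0,0],"grip": -1},{"slide": [0,0,0.92],"delta_rot": [0,0,0],"grip": -1},{"slide": [0,0,0.92],"delta_rot": [0,0,0],"grip": -1},{"slide": [0,0,0.92],"delta_rot": [0,0,0],"grip": -1},{"slide": [0,0,0.92],"delta_rot": [0,0,0],"grip": -1}]'

```text
time_s: 5.8
position: [0.5312, -0.2716, 0.1344]
tcp_rot: [2.132, 2.307, 0.0]
ft_force: [-0.3, -0.4, 0.2]
grip_width: -0.0
gripper_force: 0.0
```

Emit:
step_arm --targets '[{"slide": [0,0,0.92],"delta_rot": [0,0,0],"grip": -1},{"slide": [0,0,0.92],"delta_rot": [0,0,0],"grip": -1},{"slide": [0,0,0.9],"delta_rot": [0,0,0],"grip": -1},{"slide": [0,0,0.9],"delta_rot": [0,0,0],"grip": -1},{"slide": [0,0,0],"delta_rot": [0,0,0],"grip": -1}]'

```text
time_s: 6.3
position: [0.5296, -0.2705, 0.06]
tcp_rot: [-2.129, -2.304, 0.001]
ft_force: [-0.3, 1.2, 0.0]
grip_width: 0.0
gripper_force: 0.0
```

Emit:
step_arm --targets '[{"slide": [0.3,0,0],"delta_rot": [0,0,0],"grip": -1},{"slide": [0.3,0,0],"delta_rot": [0,0,0],"grip": -1},{"slide": [0.3,0,0],"delta_rot": [0,0,0],"grip": -1},{"slide": [0.15,0,0],"delta_rot": [0,0,0],"grip": -1},{"slide": [0.1,0,0],"delta_rot": [0,0,0],"grip": -1}]'

```text
time_s: 6.8
position: [0.5295, -0.2481, 0.0628]
tcp_rot: [2.131, 2.307, 0.0]
ft_force: [-0.1, 0.5, -0.1]
grip_width: 0.0003
gripper_force: 0.0
```

```bash
python3 - <<'E'
from h import *
s=readout.get_state(); print(s['time_s'],s['position'],s['ft_force'])
a=snap('side');cv2.imwrite('pics/s2.png',cv2.resize(a[230:384,180:420,::-1],(720,462)))
snap('wrist');pp('wrist',['stop_push','lock_top','notch','clip'])
E
```

```text
6.8 [ 0.5295 -0.2481  0.0628] [-0.1336  0.527  -0.1357]
wrist stop_push []
wrist lock_top [([0.5293, -0.2069, 0.0735], 0.7)]
wrist notch []
wrist clip []
```

View pics/s2.png

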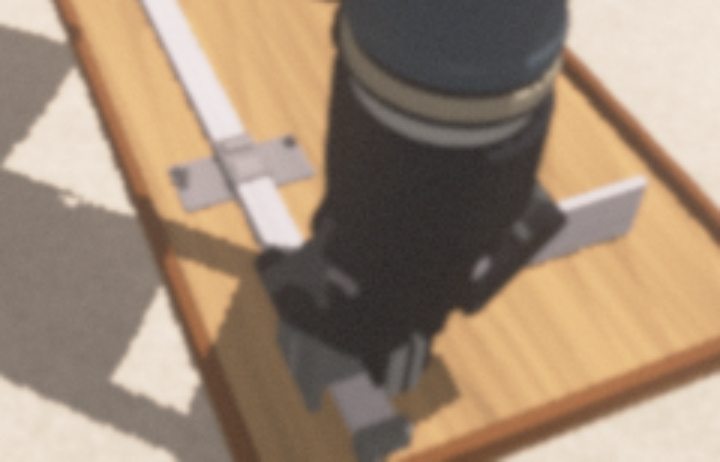

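The crop shows the fingers at about (395,360), just behind the stop and above the rail, with the clip at (240,175). Now a gentle push.

Emit:
step_arm --targets '[{"slide": [0.1,0,0],"delta_rot": [0,0,0],"grip": -1},{"slide": [0.1,0,0],"delta_rot": [0,0,0],"grip": -1},{"slide": [0.1,0,0],"delta_rot": [0,0,0],"grip": -1},{"slide": [0.1,0,0],"delta_rot": [0,0,0],"grip": -1},{"slide": [0.1,0,0],"delta_rot": [0,0,0],"grip": -1}]'

```text
time_s: 7.6
position: [0.5284, -0.2384, 0.0622]
tcp_rot: [-2.132, -2.307, 0.0]
ft_force: [0.4, 0.4, -0.6]
grip_width: 0.0002
gripper_force: 0.0
```

Emit:
step_arm --targets '[{"slide": [0.1,0,0],"delta_rot": [0,0,0],"grip": -1},{"slide": [0.1,0,0],"delta_rot": [0,0,0],"grip": -1},{"slide": [0.1,0,0],"delta_rot": [0,0,0],"grip": -1},{"slide": [0.15,0,0],"delta_rot": [0,0,0],"grip": -1},{"slide": [0.2,0,0],"delta_rot": [0,0,0],"grip": -1}]'

```text
time_s: 8.1
position: [0.5275, -0.2257, 0.0622]
tcp_rot: [2.132, 2.307, -0.0]
ft_force: [0.1, -1.2, -0.7]
grip_width: -0.0002
gripper_force: 0.5
```

Emit:
step_arm --targets '[{"slide": [0.2,0,0],"delta_rot": [0,0,0],"grip": -1},{"slide": [0.2,0,0],"delta_rot": [0,0,0],"grip": -1},{"slide": [0.2,0,0],"delta_rot": [0,0,0],"grip": -1},{"slide": [0.2,0,0],"delta_rot": [0,0,0],"grip": -1},{"slide": [0.2,0,0],"delta_rot": [0,0,0],"grip": -1}]'

```text
time_s: 8.6
position: [0.5259, -0.2055, 0.0622]
tcp_rot: [2.132, 2.307, -0.0]
ft_force: [-0.2, -1.1, -0.0]
grip_width: -0.0005
gripper_force: 0.5
```

Emit:
step_arm --targets '[{"slide": [0.2,0,0],"delta_rot": [0,0,0],"grip": -1},{"slide": [0.2,0,0],"delta_rot": [0,0,0],"grip": -1},{"slide": [0.2,0,0],"delta_rot": [0,0,0],"grip": -1},{"slide": [0.2,0,0],"delta_rot": [0,0,0],"grip": -1},{"slide": [0.2,0,0],"delta_rot": [0,0,0],"grip": -1}]'

```text
time_s: 9.1
position: [0.5242, -0.1855, 0.0622]
tcp_rot: [-2.132, -2.307, 0.0]
ft_force: [-0.5, 0.1, 0.0]
grip_width: -0.0002
gripper_force: 0.5
```

Emit:
step_arm --targets '[{"slide": [0.2,0,0],"delta_rot": [0,0,0],"grip": -1},{"slide": [0.2,0,0],"delta_rot": [0,0,0],"grip": -1},{"slide": [0.2,0,0],"delta_rot": [0,0,0],"grip": -1},{"slide": [0.2,0,0],"delta_rot": [0,0,0],"grip": -1},{"slide": [0.2,0,0],"delta_rot": [0,0,0],"grip": -1}]'

```text
time_s: 9.6
position: [0.5226, -0.1655, 0.0622]
tcp_rot: [-2.132, -2.307, 0.0]
ft_force: [-0.5, -1.4, 0.9]
grip_width: -0.0003
gripper_force: 0.5
```

```bash
python3 - <<'E'
from h import *
snap('scene')
pp('scene',['stop_index','stop_push','lock_top','notch'])
snap('side');pp('side',['stop_index','stop_push','lock_top','notch'])
s=readout.get_state(); print(s['time_s'],s['position'],s['ft_force'])
E
```

```text
scene stop_index [([0.5184, -0.1433, 0.0173], 0.78), ([0.5244, -0.1615, 0.0476], 0.51)]
scene stop_push [([0.5207, -0.161, 0.0456], 0.59)]
scene lock_top [([0.5264, -0.1431, 0.0719], 0.54)]
scene notch [([0.51, -0.0728, 0.0234], 0.49)]
side stop_index [([0.518, -0.1408, 0.0194], 0.82)]
side stop_push [([0.5243, -0.1614, 0.0538], 0.91)]
side lock_top []
side notch [([0.5191, -0.0706, 0.0209], 0.79)]
10.1 [ 0.5227 -0.166   0.0622] [ 0.0226  0.0717 -0.4665]
```

Emit:
step_arm --targets '[{"slide": [0.2,0,0],"delta_rot": [0,0,0],"grip": -1},{"slide": [0.2,0,0],"delta_rot": [0,0,0],"grip": -1},{"slide": [0.2,0,0],"delta_rot": [0,0,0],"grip": -1},{"slide": [0.2,0,0],"delta_rot": [0,0,0],"grip": -1},{"slide": [0.2,0,0],"delta_rot": [0,0,0],"grip": -1}]'

```text
time_s: 10.6
position: [0.5213, -0.1455, 0.0623]
tcp_rot: [2.132, 2.307, 0.0]
ft_force: [1.0, -0.6, 1.1]
grip_width: -0.0002
gripper_force: 0.5
```

Emit:
step_arm --targets '[{"slide": [0.2,0,0],"delta_rot": [0,0,0],"grip": -1},{"slide": [0.2,0,0],"delta_rot": [0,0,0],"grip": -1},{"slide": [0.2,0,0],"delta_rot": [0,0,0],"grip": -1},{"slide": [0.2,0,0],"delta_rot": [0,0,0],"grip": -1},{"slide": [0.1,0,0],"delta_rot": [0,0,0],"grip": -1}]'

```text
time_s: 11.1
position: [0.5196, -0.1275, 0.0622]
tcp_rot: [-2.131, -2.307, 0.0]
ft_force: [0.4, -2.1, -0.2]
grip_width: 0.0005
gripper_force: 0.4
```

```bash
python3 - <<'E'
from h import *
snap('scene')
pp('scene',['stop_index','stop_push','lock_top','notch'])
a=snap('side');pp('side',['stop_index','stop_push','lock_top','notch'])
cv2.imwrite('pics/s3.png',cv2.resize(a[200:354,180:420,::-1],(720,462)))
s=readout.get_state(); print(s['time_s'],s['position'],s['ft_force'])
E
```

```text
scene stop_index [([0.5175, -0.1054, 0.0199], 0.66)]
scene stop_push [([0.6314, 0.0952, 0.0071], 0.73), ([0.5205, -0.1231, 0.0447], 0.57)]
scene lock_top [([0.5253, -0.1062, 0.0711], 0.38), ([0.6306, 0.2393, 0.0086], 0.21)]
scene notch [([0.5148, -0.0732, 0.0231], 0.72)]
side stop_index [([0.5202, -0.1043, 0.0201], 0.77), ([0.6448, 0.0104, 0.0085], 0.31)]
side stop_push [([0.5199, -0.1253, 0.0498], 0.72)]
side lock_top []
side notch [([0.5157, -0.0746, 0.0217], 0.56)]
11.6 [ 0.5196 -0.128   0.0622] [-0.4669 -0.1698 -1.656 ]
```

View pics/s3.png

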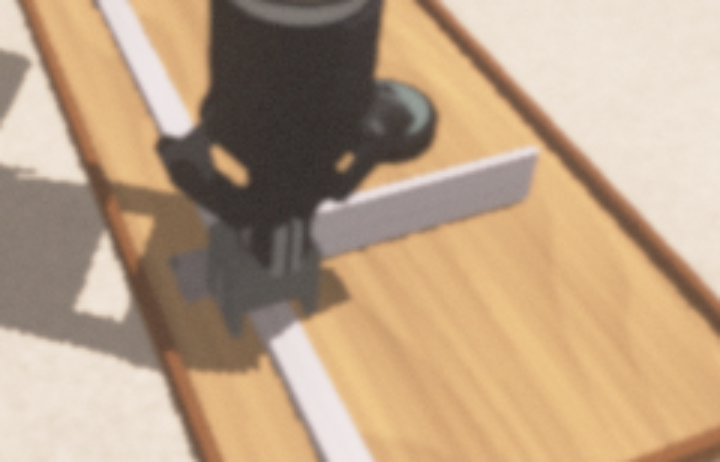

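The crop shows the fingers centred on the stop at (280,250). The block is just short of the clip at (190,275), and the filter is still clear of the fence. About 31 mm remains to the notch, so I slow down here.

Emit:
step_arm --targets '[{"slide": [0.1,0,0],"delta_rot": [0,0,0],"grip": -1},{"slide": [0.1,0,0],"delta_rot": [0,0,0],"grip": -1},{"slide": [0.1,0,0],"delta_rot": [0,0,0],"grip": -1},{"slide": [0.1,0,0],"delta_rot": [0,0,0],"grip": -1},{"slide": [0.1,0,0],"delta_rot": [0,0,0],"grip": -1}]'

```text
time_s: 12.1
position: [0.5189, -0.1178, 0.0622]
tcp_rot: [2.132, 2.307, -0.0]
ft_force: [0.1, 0.4, -0.7]
grip_width: -0.0001
gripper_force: 0.5
```

Emit:
step_arm --targets '[{"slide": [0.05,0,0],"delta_rot": [0,0,0],"grip": -1},{"slide": [0.05,0,0],"delta_rot": [0,0,0],"grip": -1},{"slide": [0.05,0,0],"delta_rot": [0,0,0],"grip": -1},{"slide": [0.05,0,0],"delta_rot": [0,0,0],"grip": -1}]'

```text
time_s: 12.5
position: [0.5186, -0.114, 0.0622]
tcp_rot: [2.132, 2.307, 0.0]
ft_force: [-0.2, -0.6, -0.2]
grip_width: 0.0001
gripper_force: 0.4
```

Emit:
step_arm --targets '[{"slide": [0.05,0,0],"delta_rot": [0,0,0],"grip": -1},{"slide": [0.05,0,0],"delta_rot": [0,0,0],"grip": -1},{"slide": [0.05,0,0],"delta_rot": [0,0,0],"grip": -1}]'

```text
time_s: 12.8
position: [0.5184, -0.111, 0.0622]
tcp_rot: [2.132, 2.307, -0.0]
ft_force: [0.3, -0.6, 0.5]
grip_width: -0.0002
gripper_force: 0.4
```

Emit:
step_arm --targets '[{"slide": [0.05,0,0],"delta_rot": [0,0,0],"grip": -1},{"slide": [0.05,0,0],"delta_rot": [0,0,0],"grip": -1}]'

```text
time_s: 13.0
position: [0.5183, -0.1095, 0.0623]
tcp_rot: [2.131, 2.307, -0.001]
ft_force: [-0.4, -4.4, -0.8]
grip_width: 0.0002
gripper_force: 2.2
```

Emit:
step_arm --targets '[{"slide": [0.05,0,0],"delta_rot": [0,0,0],"grip": -1},{"slide": [0.05,0,0],"delta_rot": [0,0,0],"grip": -1}]'

```text
time_s: 13.2
position: [0.5184, -0.1088, 0.0623]
tcp_rot: [2.128, 2.307, -0.003]
ft_force: [-2.4, -9.5, -0.5]
grip_width: -0.0001
gripper_force: 4.8
```

Emit:
step_arm --targets '[{"slide": [0.05,0,0],"delta_rot": [0,0,0],"grip": -1},{"slide": [0.05,0,0],"delta_rot": [0,0,0],"grip": -1}]'

```text
time_s: 13.4
position: [0.5184, -0.1082, 0.0624]
tcp_rot: [2.126, 2.307, -0.005]
ft_force: [-2.9, -14.4, -1.5]
grip_width: -0.0002
gripper_force: 7.0
```

Emit:
step_arm --targets '[{"slide": [0.05,0,0],"delta_rot": [0,0,0],"grip": -1}]'

```text
time_s: 13.5
position: [0.5185, -0.108, 0.0624]
tcp_rot: [2.125, 2.307, -0.006]
ft_force: [-3.6, -17.5, -2.2]
grip_width: -0.0004
gripper_force: 8.4
```

```bash
python3 - <<'E'
from h import *
b=snap('scene');pp('scene',['stop_index','stop_push','notch'])
a=snap('side');pp('side',['stop_index','stop_push','notch'])
A=cv2.resize(a[200:330,200:400,::-1],(800,520));B=cv2.resize(b[120:220,130:280,::-1],(800,533))
cv2.imwrite('pics/s4.png',cv2.resize(np.hstack([A[:, :560],B[:520,:560]]),(800,371)))
s=readout.get_state(); print(s['time_s'],s['position'],s['ft_force'],s['torque'])
E
```

```text
scene stop_index [([0.5145, -0.088, 0.0189], 0.66)]
scene stop_push [([0.5178, -0.1056, 0.0446], 0.63)]
scene notch [([0.5167, -0.0755, 0.0229], 0.52)]
side stop_index [([0.5171, -0.0874, 0.0188], 0.93)]
side stop_push [([0.5192, -0.1064, 0.0479], 0.7)]
side notch [([0.5165, -0.0742, 0.02], 0.54)]
13.9 [ 0.5184 -0.1081  0.0624] [ -2.7179 -14.2263  -2.075 ] [-2.5045  0.5357  0.0513]
```

View pics/s4.png

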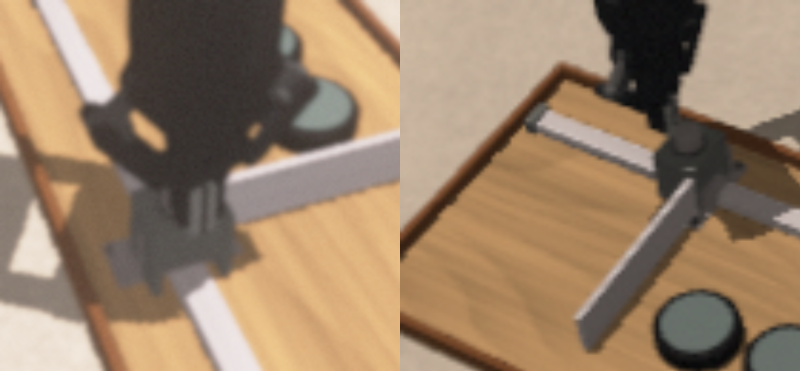

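The stop is 13 mm before the notch, at the foot of the ramp, so this is the climbing force. The fence is clear of the filters. I'll go on in small steps.

Emit:
step_arm --targets '[{"slide": [0.04,0,0],"delta_rot": [0,0,0],"grip": -1},{"slide": [0,0,0],"delta_rot": [0,0,0],"grip": -1}]'

```text
time_s: 14.1
position: [0.5185, -0.1079, 0.0624]
tcp_rot: [2.124, 2.306, -0.007]
ft_force: [-4.3, -17.0, -1.9]
grip_width: 0.0002
gripper_force: 8.4
```

Emit:
step_arm --targets '[{"slide": [0.04,0,0],"delta_rot": [0,0,0],"grip": -1},{"slide": [0,0,0],"delta_rot": [0,0,0],"grip": -1}]'

```text
time_s: 14.3
position: [0.5184, -0.1074, 0.0624]
tcp_rot: [2.124, 2.306, -0.007]
ft_force: [-3.6, -17.8, -2.0]
grip_width: 0.0002
gripper_force: 8.6
```

Emit:
step_arm --targets '[{"slide": [0.04,0,0],"delta_rot": [0,0,0],"grip": -1},{"slide": [0,0,0],"delta_rot": [0,0,0],"grip": -1}]'

```text
time_s: 14.5
position: [0.5184, -0.1066, 0.0624]
tcp_rot: [2.124, 2.306, -0.007]
ft_force: [-3.7, -17.8, -3.1]
grip_width: 0.0001
gripper_force: 8.6
```

Emit:
step_arm --targets '[{"slide": [0.04,0,0],"delta_rot": [0,0,0],"grip": -1},{"slide": [0,0,0],"delta_rot": [0,0,0],"grip": -1}]'

```text
time_s: 14.7
position: [0.5181, -0.1046, 0.0624]
tcp_rot: [2.127, 2.306, -0.005]
ft_force: [-2.6, -11.2, -1.0]
grip_width: -0.0001
gripper_force: 5.6
```

Emit:
step_arm --targets '[{"slide": [0.04,0,0],"delta_rot": [0,0,0],"grip": -1},{"slide": [0,0,0],"delta_rot": [0,0,0],"grip": -1}]'

```text
time_s: 14.9
position: [0.5177, -0.1019, 0.0623]
tcp_rot: [2.13, 2.306, -0.002]
ft_force: [-1.0, -4.2, -1.1]
grip_width: 0.0001
gripper_force: 2.4
```

Emit:
step_arm --targets '[{"slide": [0.04,0,0],"delta_rot": [0,0,0],"grip": -1},{"slide": [0,0,0],"delta_rot": [0,0,0],"grip": -1}]'

```text
time_s: 15.1
position: [0.5174, -0.0993, 0.0622]
tcp_rot: [-2.133, -2.307, -0.0]
ft_force: [-0.1, -1.3, -0.8]
grip_width: -0.0
gripper_force: 0.6
```

Emit:
step_arm --targets '[{"slide": [0.04,0,0],"delta_rot": [0,0,0],"grip": -1},{"slide": [0,0,0],"delta_rot": [0,0,0],"grip": -1}]'

```text
time_s: 15.3
position: [0.517, -0.0977, 0.0621]
tcp_rot: [-2.131, -2.307, -0.0]
ft_force: [-0.0, -0.7, -0.7]
grip_width: -0.0001
gripper_force: 0.0
```

```bash
python3 - <<'E'
from h import *
for i in range(2):
  snap('scene');pp('scene',['stop_index','stop_push','notch','lock_top'])
  snap('side');pp('side',['stop_index','stop_push','notch'])
s=readout.get_state(); print(s['time_s'],s['position'],s['ft_force'],s['torque'])
E
```

```text
scene stop_index [([0.5144, -0.0733, 0.0194], 0.94), ([0.6365, 0.091, 0.0078], 0.57)]
scene stop_push [([0.5197, -0.0908, 0.0455], 0.84)]
scene notch [([0.5126, -0.0732, 0.0235], 0.58), ([0.5111, -0.0739, 0.0174], 0.58)]
scene lock_top [([0.5203, -0.075, 0.071], 0.39), ([0.5907, 0.1046, 0.0016], 0.19)]
side stop_index [([0.5147, -0.0756, 0.0183], 0.91)]
side stop_push [([0.5233, -0.0951, 0.0482], 0.85)]
side notch [([0.515, -0.0748, 0.0193], 0.52)]
scene stop_index [([0.5147, -0.0785, 0.0201], 0.81)]
scene stop_push [([0.5162, -0.0929, 0.0462], 0.77), ([0.5126, -0.0758, 0.0188], 0.34)]
scene notch [([0.5171, -0.0742, 0.022], 0.5)]
scene lock_top [([0.5213, -0.0741, 0.0716], 0.59)]
side stop_index [([0.5172, -0.074, 0.019], 0.7), ([0.5181, -0.094, 0.0497], 0.18)]
side stop_push [([0.5187, -0.0974, 0.0478], 0.59)]
side notch [([0.5175, -0.0737, 0.0177], 0.73), ([0.632, 0.0895, 0.0061], 0.71)]
16.2 [ 0.5173 -0.0985  0.0622] [-0.0755  0.4803  0.1644] [0.0002 0.0071 0.0406]
```

The push force has dropped to nothing and the pads are clear, and stop_index (≈-0.0745) matches the notch. The stop has clicked in. Now back off, rise and move over the button.

Emit:
step_arm --targets '[{"slide": [-0.5,0,0],"delta_rot": [0,0,0],"grip": -1},{"slide": [-0.5,0,0],"delta_rot": [0,0,0],"grip": -1},{"slide": [0,0,-0.8],"delta_rot": [0,0,0],"grip": -1},{"slide": [0,0,-0.8],"delta_rot": [0,0,0],"grip": -1},{"slide": [0,0,-0.8],"delta_rot": [0,0,0],"grip": -1}]'

```text
time_s: 16.7
position: [0.519, -0.1196, 0.1106]
tcp_rot: [2.133, 2.306, -0.0]
ft_force: [-0.6, -0.3, 0.4]
grip_width: -0.0001
gripper_force: 0.0
```

Emit:
step_arm --targets '[{"slide": [0,0,-0.8],"delta_rot": [0,0,0],"grip": -1},{"slide": [0,0,-0.8],"delta_rot": [0,0,0],"grip": -1},{"slide": [0,0,-0.8],"delta_rot": [0,0,0],"grip": -1},{"slide": [0,0,0],"delta_rot": [0,0,0],"grip": -1},{"slide": [0,0,0],"delta_rot": [0,0,0],"grip": -1}]'

```text
time_s: 17.2
position: [0.519, -0.1191, 0.1582]
tcp_rot: [2.132, 2.306, 0.0]
ft_force: [-0.2, 0.2, 0.2]
grip_width: -0.0004
gripper_force: 0.0
```

```bash
python3 - <<'E'
from h import *
s=readout.get_state(); print(s['time_s'],s['position'],s['ft_force'])
snap('wrist','w5.png')
for i in range(2): snap('wrist');pp('wrist',['lock_top','stop_index','notch','stop_push'])
snap('scene');pp('scene',['lock_top'])
snap('side');pp('side',['lock_top'])
E
```

```text
17.2 [ 0.519  -0.1191  0.1582] [-0.2456  0.2315  0.1585]
wrist lock_top [([0.5196, -0.0767, 0.0771], 0.9)]
wrist stop_index []
wrist notch []
wrist stop_push [([0.517, -0.0964, 0.0434], 0.88)]
wrist lock_top [([0.5199, -0.0747, 0.0725], 0.93)]
wrist stop_index []
wrist notch []
wrist stop_push [([0.5147, -0.0961, 0.0435], 0.56)]
scene lock_top [([0.5184, -0.0748, 0.0731], 0.59)]
side lock_top [([0.5205, -0.0725, 0.0744], 0.69)]
```

View pics/w5.png

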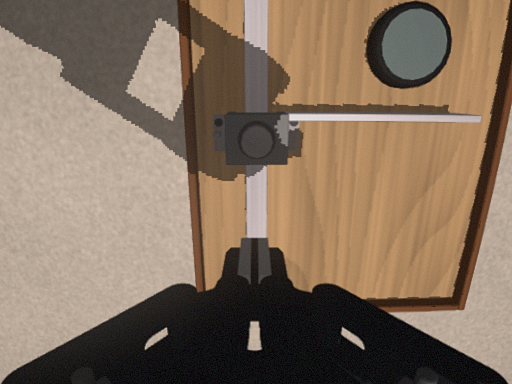

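The wrist view shows the button at (257,139), the block between the clip feet at rows 117–150, and the filter at (410,45) clear of the fence. I'll check the stop-to-notch alignment geometrically while moving over the button.

Emit:
step_arm --targets '[{"slide": [0.55,0.05,0],"delta_rot": [0,0,0],"grip": -1},{"slide": [0.55,0.05,0],"delta_rot": [0,0,0],"grip": -1},{"slide": [0.55,0.05,0],"delta_rot": [0,0,0],"grip": -1},{"slide": [0.55,0.05,0],"delta_rot": [0,0,0],"grip": -1},{"slide": [0,0,0],"delta_rot": [0,0,0],"grip": -1}]'

```text
time_s: 18.45
position: [0.519, -0.0722, 0.1582]
tcp_rot: [-2.129, -2.309, 0.0]
ft_force: [-0.2, -1.1, 0.1]
grip_width: 0.0
gripper_force: 0.0
```

```bash
python3 - <<'E'
from h import *
m=vision.camera_model('wrist');Rt=R.from_rotvec([2.132,2.306,0]).as_matrix();p=np.array([.519,-.1191,.1582])
K=np.array([[m['fx'],0,m['cx']],[0,m['fy'],m['cy']],[0,0,1]])
H=m['hand_eye']
def hit(u,v,z):
    q=cv2.undistortPoints(np.array([[[u,v]]],float),K,np.array([m['k1'],0,0,0]))[0,0]
    d=Rt@H[:3,:3]@np.array([*q,1]);o=p+Rt@H[:3,3];return o+d*(z-o[2])/d[2]
print('button',hit(257,139,.074),'clip feet',hit(217,117,.010),hit(217,150,.010),'pointer',hit(219,122,.028))
s=readout.get_state();print(s['position'])
E
```

```text
button [ 0.5169 -0.0718  0.074 ] clip feet [ 0.4795 -0.0625  0.01  ] [ 0.4808 -0.0933  0.01  ] pointer [ 0.4834 -0.0654  0.028 ]
[ 0.519  -0.0722  0.1582]
```

Aligned within measurement error. Now press down.

Emit:
step_arm --targets '[{"slide": [0,0,0.6],"delta_rot": [0,0,0],"grip": -1},{"slide": [0,0,0.6],"delta_rot": [0,0,0],"grip": -1},{"slide": [0,0,0.6],"delta_rot": [0,0,0],"grip": -1},{"slide": [0,0,0.4],"delta_rot": [0,0,0],"grip": -1},{"slide": [0,0,0],"delta_rot": [0,0,0],"grip": -1}]'

```text
time_s: 18.95
position: [0.5183, -0.0742, 0.1123]
tcp_rot: [-2.13, -2.304, 0.002]
ft_force: [-0.3, -0.3, 0.3]
grip_width: -0.0002
gripper_force: 0.0
```

Emit:
step_arm --targets '[{"slide": [0,0,0.15],"delta_rot": [0,0,0],"grip": -1},{"slide": [0,0,0.15],"delta_rot": [0,0,0],"grip": -1},{"slide": [0,0,0.15],"delta_rot": [0,0,0],"grip": -1},{"slide": [0,0,0.15],"delta_rot": [0,0,0],"grip": -1},{"slide": [0,0,0.1],"delta_rot": [0,0,0],"grip": -1}]'

```text
time_s: 19.45
position: [0.5194, -0.0742, 0.1001]
tcp_rot: [2.132, 2.307, 0.0]
ft_force: [-0.2, 0.1, 0.5]
grip_width: -0.0
gripper_force: 0.0
```

Emit:
step_arm --targets '[{"slide": [0,0,0.1],"delta_rot": [0,0,0],"grip": -1},{"slide": [0,0,0.1],"delta_rot": [0,0,0],"grip": -1},{"slide": [0,0,0.1],"delta_rot": [0,0,0],"grip": -1}]'

```text
time_s: 19.75
position: [0.5195, -0.0742, 0.0941]
tcp_rot: [2.132, 2.307, 0.0]
ft_force: [0.5, -1.1, -0.3]
grip_width: -0.0002
gripper_force: 0.0
```

Emit:
step_arm --targets '[{"slide": [0,0,0.08],"delta_rot": [0,0,0],"grip": -1},{"slide": [0,0,0.08],"delta_rot": [0,0,0],"grip": -1},{"slide": [0,0,0.08],"delta_rot": [0,0,0],"grip": -1}]'

```text
time_s: 20.05
position: [0.5195, -0.0742, 0.0893]
tcp_rot: [2.132, 2.307, 0.0]
ft_force: [0.2, -0.7, -0.4]
grip_width: 0.0001
gripper_force: 0.0
```

Emit:
step_arm --targets '[{"slide": [0,0,0.05],"delta_rot": [0,0,0],"grip": -1},{"slide": [0,0,0.05],"delta_rot": [0,0,0],"grip": -1}]'

```text
time_s: 20.25
position: [0.5195, -0.0743, 0.0873]
tcp_rot: [2.132, 2.307, 0.0]
ft_force: [-0.2, -0.4, -0.8]
grip_width: 0.0
gripper_force: 0.0
```

Emit:
step_arm --targets '[{"slide": [0,0,0.05],"delta_rot": [0,0,0],"grip": -1},{"slide": [0,0,0.05],"delta_rot": [0,0,0],"grip": -1}]'

```text
time_s: 20.45
position: [0.5195, -0.0743, 0.0854]
tcp_rot: [2.132, 2.307, 0.0]
ft_force: [0.6, -1.0, -0.1]
grip_width: 0.0
gripper_force: 0.0
```

No contact yet where it was expected. I'll look before going on.

```bash
python3 - <<'E'
from h import *
w=snap('wrist');pp('wrist',['lock_top'])
b=snap('scene');pp('scene',['lock_top','stop_index']);a=snap('side');pp('side',['lock_top','stop_index'])
A=cv2.resize(a[190:310,190:330,::-1],(400,343));B=cv2.resize(b[110:190,160:253,::-1],(400,344))[:343];
cv2.imwrite('pics/p6.png',np.hstack([A,B]))
cv2.imwrite('pics/p6w.png',w[:,:,::-1])
E
```

```text
wrist lock_top [([0.5186, -0.0752, 0.0731], 0.7)]
scene lock_top [([0.5204, -0.0746, 0.0747], 0.54)]
scene stop_index [([0.5147, -0.0766, 0.0189], 0.84), ([0.6272, 0.2389, 0.0063], 0.28)]
side lock_top [([0.5188, -0.0738, 0.0731], 0.76)]
side stop_index [([0.5155, -0.0762, 0.0182], 0.96)]
```

View pics/p6.png

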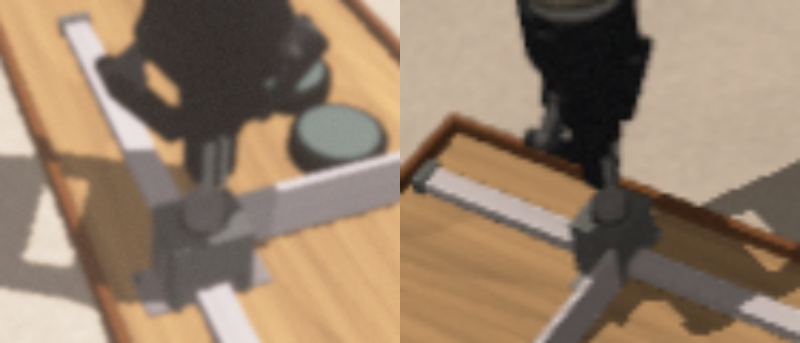

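View pics/p6w.png

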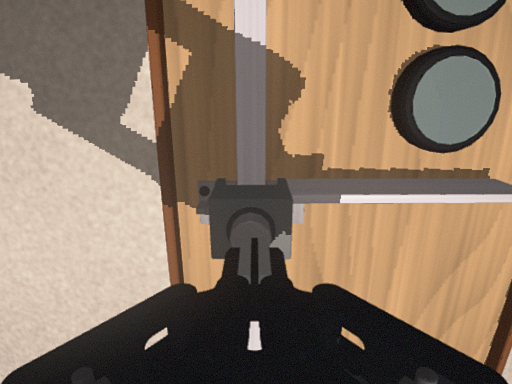

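Side and scene views show the fingertips still just above the raised button at (207,205) in the left crop, with no contact yet. In the wrist view the tips at (255,240) sit slightly behind the button's centre at (250,231). I'll nudge 4 mm forward and keep descending.

Emit:
step_arm --targets '[{"slide": [0.1,0,0],"delta_rot": [0,0,0],"grip": -1},{"slide": [0.1,0,0],"delta_rot": [0,0,0],"grip": -1},{"slide": [0,0,0.05],"delta_rot": [0,0,0],"grip": -1},{"slide": [0,0,0.05],"delta_rot": [0,0,0],"grip": -1}]'

```text
time_s: 21.25
position: [0.5191, -0.0701, 0.0834]
tcp_rot: [2.132, 2.308, 0.0]
ft_force: [-0.6, 0.5, -0.6]
grip_width: 0.0
gripper_force: 0.0
```

Emit:
step_arm --targets '[{"slide": [0,0,0.05],"delta_rot": [0,0,0],"grip": -1},{"slide": [0,0,0.05],"delta_rot": [0,0,0],"grip": -1}]'

```text
time_s: 21.45
position: [0.5192, -0.0703, 0.0813]
tcp_rot: [2.132, 2.307, 0.0]
ft_force: [0.6, 0.4, -0.1]
grip_width: -0.0001
gripper_force: 0.0
```

Emit:
step_arm --targets '[{"slide": [0,0,0.05],"delta_rot": [0,0,0],"grip": -1},{"slide": [0,0,0.05],"delta_rot": [0,0,0],"grip": -1}]'

```text
time_s: 21.65
position: [0.5192, -0.0703, 0.0793]
tcp_rot: [2.132, 2.307, 0.0]
ft_force: [-0.4, -0.1, 0.7]
grip_width: -0.0
gripper_force: 0.0
```

Emit:
step_arm --targets '[{"slide": [0,0,0.05],"delta_rot": [0,0,0],"grip": -1},{"slide": [0,0,0.05],"delta_rot": [0,0,0],"grip": -1}]'

```text
time_s: 21.85
position: [0.5191, -0.0703, 0.0773]
tcp_rot: [-2.132, -2.307, 0.0]
ft_force: [-0.1, 0.3, -0.3]
grip_width: 0.0002
gripper_force: 0.0
```

```bash
python3 - <<'E'
from h import *
w=snap('wrist');pp('wrist',['lock_top'])
b=snap('scene');pp('scene',['lock_top','stop_index']);a=snap('side');pp('side',['lock_top','stop_index'])
f=lambda i:cv2.resize(i[:,:,::-1],(400,300),interpolation=cv2.INTER_CUBIC)
cv2.imwrite('pics/p7.png',np.vstack([np.hstack([f(a[215:290,210:310]),f(b[120:180,165:245])]),np.hstack([f(w[150:300,155:355]),f(w)])]))
s=readout.get_state();print(s['position'],s['ft_force'],s['time_s'])
E
```

```text
wrist lock_top [([0.5181, -0.0726, 0.0732], 0.65)]
scene lock_top [([0.5206, -0.0768, 0.0711], 0.38)]
scene stop_index [([0.5135, -0.0752, 0.018], 0.66)]
side lock_top [([0.6059, 0.4017, 0.0043], 0.66), ([0.5183, -0.0712, 0.0768], 0.48)]
side stop_index [([0.5151, -0.0737, 0.0171], 0.74)]
[ 0.5192 -0.0703  0.0775] [-0.8619 -0.7681  0.0254] 22.25
```

View pics/p7.png

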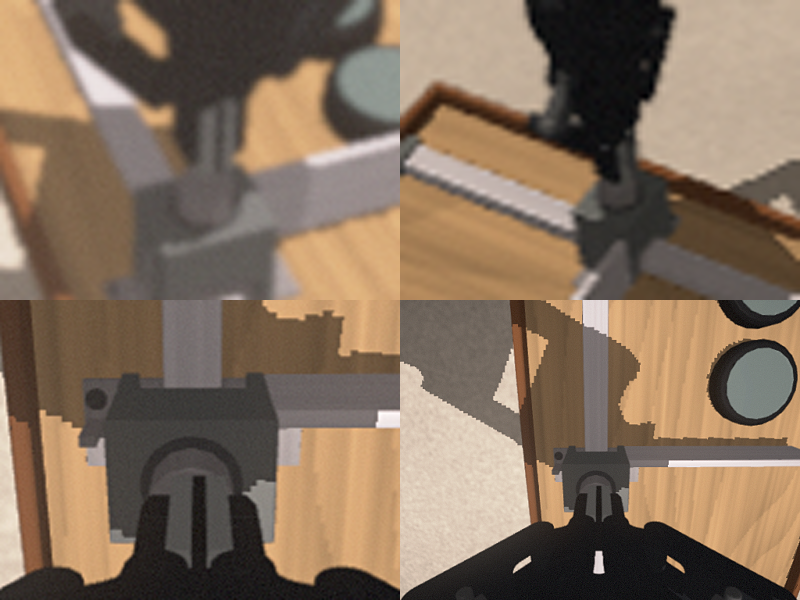

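The tips are visibly still above the button. Projecting the tip edge (row 237) for a 22 mm pad puts them about 12 mm over the button, so they reach less far than assumed. That also fits the 23 mm offset seen during the push. I'll re-centre and continue down slowly with force checks.

Emit:
step_arm --targets '[{"slide": [-0.1,0,0],"delta_rot": [0,0,0],"grip": -1},{"slide": [-0.1,0,0],"delta_rot": [0,0,0],"grip": -1},{"slide": [0,0,0.05],"delta_rot": [0,0,0],"grip": -1},{"slide": [0,0,0.05],"delta_rot": [0,0,0],"grip": -1},{"slide": [0,0,0.05],"delta_rot": [0,0,0],"grip": -1}]'

```text
time_s: 22.75
position: [0.5194, -0.0743, 0.0743]
tcp_rot: [-2.132, -2.307, 0.0]
ft_force: [0.3, -0.6, 0.6]
grip_width: 0.0
gripper_force: 0.0
```

Emit:
step_arm --targets '[{"slide": [0,0,0.05],"delta_rot": [0,0,0],"grip": -1},{"slide": [0,0,0.05],"delta_rot": [0,0,0],"grip": -1},{"slide": [0,0,0.05],"delta_rot": [0,0,0],"grip": -1}]'

```text
time_s: 23.05
position: [0.5194, -0.0742, 0.0713]
tcp_rot: [-2.132, -2.308, 0.0]
ft_force: [0.0, -0.1, -0.1]
grip_width: 0.0001
gripper_force: 0.0
```

Emit:
step_arm --targets '[{"slide": [0,0,0.05],"delta_rot": [0,0,0],"grip": -1},{"slide": [0,0,0.05],"delta_rot": [0,0,0],"grip": -1},{"slide": [0,0,0.05],"delta_rot": [0,0,0],"grip": -1}]'

```text
time_s: 23.35
position: [0.5195, -0.0742, 0.0687]
tcp_rot: [2.132, 2.307, 0.0]
ft_force: [0.1, -0.2, 3.7]
grip_width: 0.0002
gripper_force: 1.9
```

Emit:
step_arm --targets '[{"slide": [0,0,0.05],"delta_rot": [0,0,0],"grip": -1},{"slide": [0,0,0.05],"delta_rot": [0,0,0],"grip": -1}]'

```text
time_s: 23.55
position: [0.5195, -0.0742, 0.0666]
tcp_rot: [2.132, 2.307, 0.0]
ft_force: [-1.0, 1.2, 3.6]
grip_width: -0.0001
gripper_force: 1.9
```

Contact: the button is moving at about 4 N.

Emit:
step_arm --targets '[{"slide": [0,0,0.05],"delta_rot": [0,0,0],"grip": -1},{"slide": [0,0,0.05],"delta_rot": [0,0,0],"grip": -1},{"slide": [0,0,0.05],"delta_rot": [0,0,0],"grip": -1},{"slide": [0,0,0.05],"delta_rot": [0,0,0],"grip": -1}]'

```text
time_s: 23.95
position: [0.5195, -0.0742, 0.0623]
tcp_rot: [-2.132, -2.307, -0.0]
ft_force: [-0.6, 0.1, 4.6]
grip_width: 0.0001
gripper_force: 1.9
```

Emit:
step_arm --targets '[{"slide": [0,0,0.05],"delta_rot": [0,0,0],"grip": -1},{"slide": [0,0,0.05],"delta_rot": [0,0,0],"grip": -1}]'

```text
time_s: 24.15
position: [0.5195, -0.0742, 0.0603]
tcp_rot: [-2.132, -2.307, -0.0]
ft_force: [-0.3, -0.1, 2.8]
grip_width: 0.0002
gripper_force: 1.9
```

Emit:
step_arm --targets '[{"slide": [0,0,0.05],"delta_rot": [0,0,0],"grip": -1}]'

```text
time_s: 24.25
position: [0.5195, -0.0742, 0.0596]
tcp_rot: [2.132, 2.307, 0.0]
ft_force: [-2.3, 1.0, 15.3]
grip_width: 0.0003
gripper_force: 7.6
```

Emit:
step_arm --targets '[{"slide": [0,0,0.03],"delta_rot": [0,0,0],"grip": -1}]'

```text
time_s: 24.35
position: [0.5195, -0.0742, 0.0596]
tcp_rot: [2.132, 2.307, 0.0]
ft_force: [-2.5, 1.0, 15.3]
grip_width: -0.0002
gripper_force: 7.8
```

It reached the hard end after about 10 mm of travel. Lift clear and check.

Emit:
step_arm --targets '[{"slide": [0,0,-0.2],"delta_rot": [0,0,0],"grip": -1},{"slide": [0,0,-0.8],"delta_rot": [0,0,0],"grip": -1},{"slide": [0,0,-0.9],"delta_rot": [0,0,0],"grip": -1},{"slide": [0,0,-0.9],"delta_rot": [0,0,0],"grip": -1},{"slide": [0,0,-0.9],"delta_rot": [0,0,0],"grip": -1}]'

```text
time_s: 24.85
position: [0.5193, -0.0743, 0.133]
tcp_rot: [-2.132, -2.307, 0.0]
ft_force: [0.2, 0.7, 0.1]
grip_width: -0.0001
gripper_force: 0.0
```

Emit:
step_arm --targets '[{"slide": [-0.9,0,-0.9],"delta_rot": [0,0,0],"grip": -1},{"slide": [-0.9,0,-0.9],"delta_rot": [0,0,0],"grip": -1},{"slide": [-0.9,0,0],"delta_rot": [0,0,0],"grip": -1},{"slide": [0,0,0],"delta_rot": [0,0,0],"grip": -1},{"slide": [0,0,0],"delta_rot": [0,0,0],"grip": -1}]'

```text
time_s: 25.35
position: [0.5228, -0.128, 0.1675]
tcp_rot: [-2.132, -2.304, 0.001]
ft_force: [0.5, 1.4, 0.4]
grip_width: -0.0001
gripper_force: 0.0
```

```bash
python3 - <<'E'
from h import *
for c in ('wrist','scene','side','scene','side'):
  snap(c);pp(c,['lock_top','stop_index','notch'])
s=readout.get_state();print(s['position'],s['ft_force'],s['time_s'])
E
```

```text
wrist lock_top [([0.519, -0.0716, 0.0654], 0.71)]
wrist stop_index []
wrist notch []
scene lock_top [([0.5191, -0.0755, 0.0625], 0.58)]
scene stop_index [([0.5135, -0.0758, 0.0186], 0.95)]
scene notch [([0.5143, -0.074, 0.0226], 0.4)]
side lock_top [([0.5204, -0.0719, 0.065], 0.66), ([0.5858, 0.103, -0.0018], 0.52)]
side stop_index [([0.5171, -0.0742, 0.0199], 0.83)]
side notch [([0.5166, -0.0739, 0.0219], 0.76)]
scene lock_top [([0.519, -0.0738, 0.061], 0.43)]
scene stop_index [([0.6341, 0.0938, 0.0066], 0.67), ([0.5112, -0.0782, 0.0197], 0.66)]
scene notch [([0.5128, -0.0746, 0.0218], 0.55)]
side lock_top [([0.5191, -0.0736, 0.0656], 0.63)]
side stop_index [([0.5157, -0.0746, 0.0211], 0.95)]
side notch [([0.5165, -0.0756, 0.0198], 0.51)]
[ 0.5237 -0.1281  0.1688] [ 0.3573 -0.2825 -0.449 ] 26.35
```

The button top is at about 64 mm, which is fully down. The stop is level with the notch and the robot is clear.

```bash
python3 -c "
from h import *
print(finish_job())"
```

```text
the job is handed in; nothing more can be done
None
```

The stop clicked into the notch and the lock button is pressed fully down, with the gear left standing untouched; handed in at about 26 s, though the fingertips probably pushed against the side of the lock button, not the stop's push face.

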